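# Fetch the blue paint pot from the blocked drawer

### The arm

A 6-joint arm with a two-finger parallel gripper is mounted at the origin on the work surface. World frame = base frame: x ahead of the robot, y to its left, z up, the work surface at z = 0. Lengths are in mm, angles in rad, forces in N, time in s.
With the tool pointing down it reaches from about 275 to 750 mm from the base axis. Payload 10.2 kg.
Tool frame: the origin (TCP) lies between the finger pads; the fingertips stand ctrl.tips_ahead ahead of it and the grasp point (between the pads) lies 8 mm behind it (ctrl.tips_ahead is the distance from the TCP to the fingertips, in mm); z points along the fingers, y is the direction in which the jaws open and shut (so a half turn about z gives the same grasp; the last joint's range is limited). The gripper opens to 85 mm and grips with 20 to 120 N. Pads are 22 mm wide; open, the fingers measure 114 mm over their backs; the gripper's body (76 mm by 85 mm) begins 54 mm behind the grasp point. The pads swing forward as they close: fully open they stand 13 mm farther back than shut.
Start: joints at [-1.477, 0.313, 1.498, -0, 1.331, -0.223], TCP at [163.539, -498.885, 242.294] pointing down, gripper open.
Joint ranges: [-2.94, 2.94], [-0.97, 2.17], [0.19, 2.56], [-1.23, 4.37], [0.02, 3.11], [-2.88, 2.88]. Speed limits (rad/s): [2.39, 2.39, 3.01, 3.14, 3.14, 3.14].

### API

Orientations are given as a unit quaternion [w, x, y, z].
In Python, from rig import ctrl gives the robot as it stands. The module is installed in compiled form; this text tells all that it offers.
- The arm moves only by the tool move_arm, never from a script. Its argument "motion" is a list of rows, each an object with "offset": the shift along the tool's x, y, z in m, a list of three; "angular": the turn, a rotation vector about the tool's x, y, z in degrees, a list of three; "jaw": the finger opening in m, from 0 to 0.0854. In form: [{"offset": [tx, ty, tz], "angular": [ax, ay, az], "jaw": jaw}, ...]. A call has 1 to 5 rows; each row is the pose to reach, as a shift and turn from the pose commanded when the call began, along the tool's axes at that moment; what a row does not reach only later rows make up. A row lasts 1/8 s, in which the tool goes at most 62.5 mm and 10.7 degrees, less where a joint would pass 70% of its speed; a pose out of reach is approached as far as the arm can. A call with a gripper value outside its range is refused whole. The fingers move at their own pace and stop on an object; "squeeze" is the grip in N (left out, the last holds). Time passes only in rows, so rows that repeat a pose let the fingers close. It gives the time, the measured TCP pose, the force and the opening at its end, in the units of the state.
- ctrl.sense(): the state, without advancing time (a new reading comes with each control period).
- ctrl.capture(name): name is "side" or "top" or "wrist"; returns a dict with "img" (400x640x3 uint8, red, green, blue), "intrinsics" (3x3 intrinsics, pixels), "rvec" (rotation vector, rad) and "tvec" (3), from world to camera coordinates, as OpenCV has them. Camera axes: x right, y down, z forward; pixel columns grow to the right and rows downward; lengths in mm; the calibration is good to about 2 mm. The wrist camera is an equidistant fisheye: a pixel r from the principal point sees the ray r / f radians off the axis. A picture is of the moment at which its call begins. There is no depth.
- ctrl.finish_job(): hands the job in, once; it reports no verdict.
The state is a dict: "time_s": time; "joints": joint angles; "dq": joint speeds; "tau": joint torques, N m; "eef_pos": TCP position; "ee_rot": TCP orientation; "force": force on the tool from outside, world axes, zero at the start; "wrist_torque": the same for the moment, N m; "grip_width": opening from 0.0 (shut) to 1.0 (fully open).
Only numpy, scipy, OpenCV 4.12 (cv2) and the standard library are available. Lean on these libraries where they do the work, as an engineer would, in place of code of your own. Each camera call takes 0.05 s, during which the arm holds its last target. There are 200 camera calls.

### The job

The blue paint pot is in the ajar drawer, but the sugar shaker and the amber bottle stand in the drawer's way: stand both in the dark baking tray, open the drawer and stand the blue pot in the middle of the gold cake card. Then push the drawer fully shut, leaving the yellow and red pots standing in it, and put the shaker and the bottle back, upright, each where it stood at the start.

Things in the scene. Friction and masses are not known exactly. Their poses are not given: they have to be found in the camera images.
- unit: bench-top drawer unit, fixed, light wood with white fronts: 300 mm wide (y), 200 mm deep (x), 112 mm high. Origin: centre of its underside; x points to its back, z up. Its flat top ends 112 mm in front of the origin, flush with the shut drawer's front. A ramekin (35 mm high) and two nozzles (40 mm) stand on the back half of the top; a 3 mm black rubber mat lies in front of the unit.
- drawer (a joint): opening of the unit's upper drawer, in m: 0 fully shut, 0.13 out at its stop; starts ajar, 0.042 to 0.052. About 2 N moves it and it stays where it is left. Inside 258 mm wide (y) and 174 mm long (x), floor at a height of 56 mm, side walls up to 90 mm, front panel (12 mm thick) up to 98.5 mm.
- handle (a point): middle of the drawer's aluminium bar handle, on its axis, 85 mm above the bench; moves with the drawer. Round level bar, 10 mm thick, 220 mm long, its axis 35 mm in front of the front panel, on posts 90 mm either side of the middle. y along the bar; x points into the unit (the drawer opens along -x). A like, fixed bar sits 53 mm below the shut one.
- shaker: stainless steel icing-sugar shaker, a plain cylinder 52 mm across and 70 mm high under a domed lid (53 mm across, its top at 90 mm) with six small holes; 220 g. Stands upright on the 3 mm black rubber mat in front of the drawer. Origin: centre of its underside; z up.
- bottle: amber glass bottle with a white paper band and a black cap, 46 mm across up to a height of 74 mm, then narrowing; top of the cap (28 mm across) at 101 mm; 180 g. Stands upright on the same mat, 100 to 140 mm to one side of the shaker (centre to centre). Origin: centre of its underside; z up.
- pot_blue: lidded round pot of edible paint, 38 mm across the lid, 36 mm high, 50 g: white body (36 mm across, lower 24 mm) under a blue lid (upper 12 mm). Stands in the drawer in a row with the other two, 80 mm apart centre to centre, in any order; at first the unit's top covers part of it. Origin: centre of its underside; z up. This is the one to fetch.
- pot_yellow: lidded round pot of edible paint, 38 mm across the lid, 36 mm high, 50 g: white body (36 mm across, lower 24 mm) under a yellow lid (upper 12 mm). Stands in the drawer in a row with the other two, 80 mm apart centre to centre, in any order; at first the unit's top covers part of it. Origin: centre of its underside; z up. Stays in the drawer.
- pot_red: lidded round pot of edible paint, 38 mm across the lid, 36 mm high, 50 g: white body (36 mm across, lower 24 mm) under a red lid (upper 12 mm). Stands in the drawer in a row with the other two, 80 mm apart centre to centre, in any order; at first the unit's top covers part of it. Origin: centre of its underside; z up. Stays in the drawer.
- tray: small shallow dark steel baking tray, fixed, 220 mm (its x) by 140 mm (its y), rim 12 mm high, walls 3 mm, inner floor 3 mm above the bench; to the left or right of the drawer unit. Origin: centre of its underside; z up.
- card: round gold cake card, fixed, 110 mm across, 4 mm thick, lying on the bench on the other side from the tray. Origin: centre of its underside; z up.
Things that resemble listed ones, but are neither listed nor needed, are in the scene too. What is shaped like the pot_blue but purple is not meant.

How it is judged (in metres and radians):
On the way, in this order (a step that is already met when the one before it is completed fails the run):
1. the shaker and the bottle both stand upright in the tray, released (x of shaker in the frame of tray between -0.085 and 0.085 m and y of shaker in the frame of tray between -0.047 and 0.047 m and z of shaker in the frame of tray between -0.004 and 0.01 m and angle between each of shaker, bottle's own z axis and vertical below 0.15 rad and contact force between the fingers and shaker below 0.2 N and linear speed of each of shaker, bottle below 0.05 m/s and x of bottle in the frame of tray between -0.085 and 0.085 m and y of bottle in the frame of tray between -0.047 and 0.047 m and z of bottle in the frame of tray between -0.004 and 0.01 m and contact force between the fingers and bottle below 0.2 N), for 0.2 s.
2. the blue pot stands upright in the middle of the cake card (centre within 15 mm), released (horizontal distance between pot_blue and card below 0.015 m and z of pot_blue in the frame of card between 0 and 0.01 m and angle between pot_blue's own z axis and vertical below 0.15 rad and contact force between the fingers and pot_blue below 0.2 N and linear speed of pot_blue below 0.05 m/s), for 0.2 s.
At the end, for the whole second after the job is handed in: The blue pot stands upright and at rest on the cake card, within 15 mm of its centre; the drawer is shut (within 8 mm); the yellow and red pots stand upright in the drawer; the shaker and the bottle stand upright, at rest and released, each within 15 mm of where it was at the start (all of step 2 and value of joint drawer below 0.008 m and distance of each of shaker, bottle from where it was at the start of the episode below 0.015 m and angle between each of shaker, bottle, pot_yellow, pot_red's own z axis and vertical below 0.15 rad and contact force between the fingers and shaker below 0.2 N and linear speed of each of shaker, bottle, pot_yellow, pot_red below 0.03 m/s and contact force between the fingers and bottle below 0.2 N and x of pot_yellow in the frame of handle between 0.045 and 0.21 m and y of pot_yellow in the frame of handle between -0.13 and 0.13 m and z of pot_yellow in the frame of handle between -0.036 and -0.018 m and x of pot_red in the frame of handle between 0.045 and 0.21 m and y of pot_red in the frame of handle between -0.13 and 0.13 m and z of pot_red in the frame of handle between -0.036 and -0.018 m); the robot touches nothing.
It fails at once if the shaker, the bottle or a pot is tipped over (angle between any of shaker, bottle, pot_blue, pot_yellow, pot_red's own z axis and vertical above 0.7 rad).
It also fails if it takes over 144 s, if anything falls off the work surface, if the arm or the gripper's body presses on something with over 40 N, if the wrist force passes 120 N, or if a joint passes its speed limit or range.

## Working session

There is one attempt and no reset: what is moved stays moved. The work goes in short steps, Python scripts to look and compute and a tool call to move; the robot and the scene stay as the last step left them, time stands still between calls to the robot, and variables do not carry over. Pictures are saved under pics/ and viewed, about 12 in all and at most 16, crops included, and the job is handed in when it is done.

Besides the shell and the picture viewer there is one more tool, called after "Call:" as name([rows], argument=value, ...), one row to a line, values as JSON. move_arm: Moves the arm, as the interface text tells. Its arguments: {"type":"object","properties":{"motion":{"type":"array","items":{"type":"object","properties":{"offset":{"type":"array","items":{"type":"number"}},"angular":{"type":"array","items":{"type":"number"}},"jaw":{"type":"number"}}}},"squeeze":{"type":"number"}},"required":["motion"]}

```bash
mkdir -p pics; cat > h.py <<'E'
import numpy as np, cv2
from rig import ctrl
from scipy.spatial.transform import Rotation as R
def cap(n,f):
    c=ctrl.capture(n); cv2.imwrite('pics/'+f,c['img'][:,:,::-1]); np.savez('pics/'+f+'.npz',**c); return c
def ray(c,u,v,z,fish=False):
    K=np.array(c['intrinsics']);Rm=cv2.Rodrigues(np.array(c['rvec'],float))[0];t=np.array(c['tvec'],float).ravel()
    x=(u-K[0,2])/K[0,0];y=(v-K[1,2])/K[1,1]
    if fish:
        r=np.hypot(x,y);d=np.array([x/r*np.sin(r),y/r*np.sin(r),np.cos(r)]) if r>1e-9 else np.array([0,0,1.])
    else: d=np.array([x,y,1.])
    o=-Rm.T@t;d=Rm.T@d
    return o+d*(z-o[2])/d[2]
def proj(c,P,fish=False):
    K=np.array(c['intrinsics']);Rm=cv2.Rodrigues(np.array(c['rvec'],float))[0];t=np.array(c['tvec'],float).ravel()
    p=Rm@np.array(P,float)+t
    if fish:
        r=np.hypot(p[0],p[1]);th=np.arctan2(r,p[2]);a=p[:2]/r*th
    else: a=p[:2]/p[2]
    return K[0,0]*a[0]+K[0,2],K[1,1]*a[1]+K[1,2]
def st():
    s=ctrl.sense();print({k:np.round(s[k],3) for k in('time_s','joints','eef_pos','ee_rot','force','grip_width')});return s
def Tool():
    s=ctrl.sense();q=s['ee_rot'];return np.array(s['eef_pos']),R.from_quat([q[1],q[2],q[3],q[0]])
E
python3 - <<'E'
from h import *
for n in('top','side'):
    c=cap(n,n+'0.png');print(n,np.round(c['intrinsics'],1).tolist(),-cv2.Rodrigues(np.array(c['rvec'],float))[0].T@np.array(c['tvec']).ravel())
st();print(ctrl.tips_ahead); print(np.round(Tool()[1].as_matrix(),3))
E
```

```text
top [[514.7, 0.0, 316.9], [0.0, 514.7, 201.7], [0.0, 0.0, 1.0]] [ 389.82446142    7.70418873 1126.41410949]
side [[507.6, 0.0, 319.3], [0.0, 507.6, 196.4], [0.0, 0.0, 1.0]] [-385.89868981  114.21044916  787.78046316]
{'time_s': np.float64(0.1), 'joints': array([-1.477,  0.313,  1.498, -0.   ,  1.331, -0.223]), 'eef_pos': array([ 163.505, -498.677,  241.776]), 'ee_rot': array([-0.001,  0.987,  0.158,  0.   ]), 'force': array([ 0.573, -0.238,  0.717]), 'grip_width': np.float64(0.998)}
11.0
[[ 0.95   0.312 -0.   ]
 [ 0.312 -0.95   0.001]
 [ 0.    -0.001 -1.   ]]
```

View pics/top0.png

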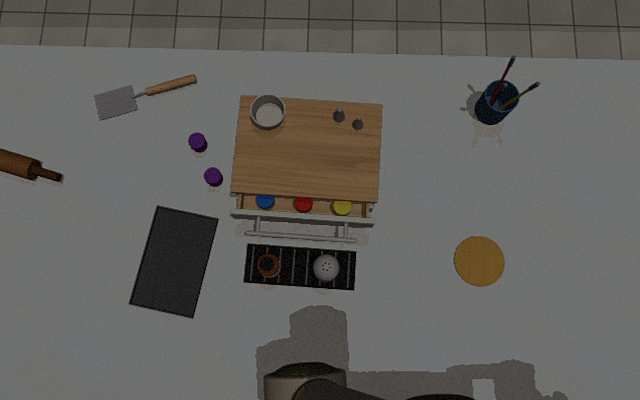

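View pics/side0.png

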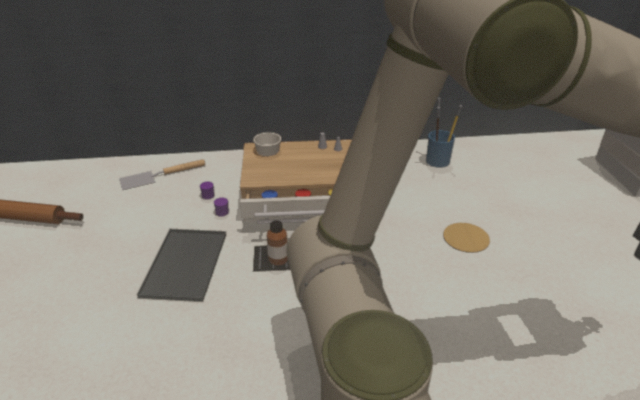

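The top view shows the tray at left (175,262), the card at right (479,261), the bottle at (268,266) and the shaker at (326,268). The pots sit blue (265,201), red (303,204), yellow (342,207). Next is a magnified crop, with positions computed.

```bash
python3 - <<'E'
from h import *
c=dict(np.load('pics/top0.png.npz'));im=c['img'][:,:,::-1]
cv2.imwrite('pics/crop.png',cv2.resize(im[180:300,220:400],None,fx=4.4,fy=4.4,interpolation=cv2.INTER_CUBIC))
r=lambda n,u,v,z:print(n,np.round(ray(c,u,v,z),1))
# segment card, tray
hsv=cv2.cvtColor(im,cv2.COLOR_BGR2HSV)
m=cv2.inRange(hsv[220:300,440:520],(12,120,90),(28,255,255));M=cv2.moments(m,True);print(M['m00']);r('card',440+M['m10']/M['m00'],220+M['m01']/M['m00'],4)
m=cv2.inRange(hsv[195:330,120:228],(0,0,0),(180,255,75));n,l,s,ce=cv2.connectedComponentsWithStats(m);i=1+np.argmax(s[1:,4])
pts=np.argwhere(l==i)[:,::-1].astype(np.float32);rc=cv2.boxPoints(cv2.minAreaRect(pts))+[120,195]
P=[ray(c,*p,10)[:2] for p in rc];print('tray',np.round(P,0).tolist(),np.mean(P,0))
for n,u,v,z in[('TL',241,95.5,112),('TR',382.5,103.5,112),('BR',379,202.5,112),('BL',231.5,193,112),('shk',326.5,267.5,80),('botcap',268,266,101),('blue',265,201,92),('red',303,204,92),('yel',342,207,92),('hl',246,235,90),('hr',357,241,90)]: r(n,u,v,z)
E
```

```text
1938.0
card [ 510.  -341.6    4. ]
tray [[397.0, 410.0], [620.0, 375.0], [587.0, 231.0], [367.0, 271.0]] [492.6762305  321.65824805]
TL [832.8 181.  112. ]
TR [ 823.2 -117.4  112. ]
BR [ 610.1 -110.7  112. ]
BL [621.3 187.7 112. ]
shk [479.5  -8.7  80. ]
botcap [477.3 107.8 101. ]
blue [611.  121.3  92. ]
red [606.9  42.9  92. ]
yel [602.9 -37.2  92. ]
hl [539.7 156.6  90. ]
hr [533.8 -69.   90. ]
```

View pics/crop.png

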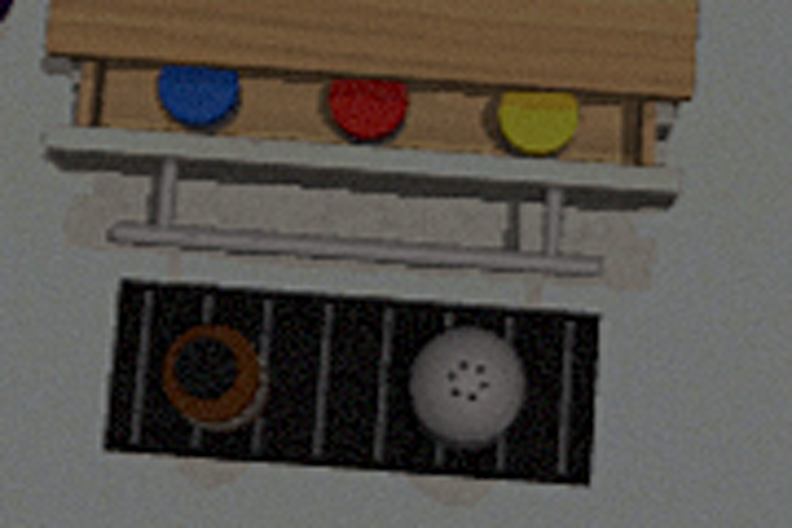

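The crop shows the bottle body centred at crop (212,377) with its cap at (207,370), the shaker at (468,387), and the bar ends at (110,231) and (602,267). I'll convert these to positions and plan the first move.

```bash
cat >> h.py <<'E'
def go(xyz,yaw):
    "tool-frame offset (m) and turn about z (deg) to TCP xyz with tool x axis at yaw deg, pointing down"
    p,r=Tool();q=R.from_euler('z',yaw,degrees=True)*R.from_matrix(np.diag([1,-1,-1.]))
    print(xyz,'offset',np.round(r.inv().apply(np.array(xyz)-p)/1000,4).tolist(),'ang',np.round((r.inv()*q).as_rotvec(degrees=True),1).tolist())
E
python3 - <<'E'
from h import *
c=dict(np.load('pics/top0.png.npz'))
for n,x,y,z in[('bot',212,377,77),('cap',207,370,104),('shk',468,387,75),('holes',468,380,93),('hL',110,231,86),('hR',602,267,86),('blue',198,89,92),('red',368,103,92),('yel',538,115,92)]:
    print(n,np.round(ray(c,220+x/4.4-.4,180+y/4.4-.4,z),1))
go([478,-9,200],-2)
E
```

```text
bot [480.8 110.6  77. ]
cap [481.6 110.4 104. ]
shk [479.8  -7.7  75. ]
holes [481.4  -7.3  93. ]
hL [546.2 160.3  86. ]
hR [535.8 -68.1  86. ]
blue [613.4 122.2  92. ]
red [609.   42.5  92. ]
yel [605.5 -36.9  92. ]
[478, -9, 200] offset [0.4514, -0.3673, 0.0423] ang [-0.1, -0.0, 20.2]
```

Call:
move_arm([
  {"offset":[0.45,-0.367,0.0],"angular":[0,0,20]},
  {"offset":[0.45,-0.367,0.0],"angular":[0,0,20]},
  {"offset":[0.45,-0.367,0.0],"angular":[0,0,20]},
  {"offset":[0.45,-0.367,0.0],"angular":[0,0,20]},
  {"offset":[0.45,-0.367,0.0],"angular":[0,0,20]},
])

```text
schema error: expected keys offset, angular, jaw
```

```bash
python3 -c "
from h import *
st();go([480,-7.5,200],-2)"
```

```text
{'time_s': np.float64(0.1), 'joints': array([-1.477,  0.313,  1.498, -0.   ,  1.331, -0.223]), 'eef_pos': array([ 163.505, -498.677,  241.776]), 'ee_rot': array([-0.001,  0.987,  0.158,  0.   ]), 'force': array([ 0.573, -0.238,  0.717]), 'grip_width': np.float64(0.998)}
[480, -7.5, 200] offset [0.4537, -0.3681, 0.0423] ang [-0.1, -0.0, 20.2]
```

Call:
move_arm([
  {"offset":[0.453,-0.368,0.0],"angular":[0,0,20],"jaw":0.085},
  {"offset":[0.453,-0.368,0.0],"angular":[0,0,20],"jaw":0.085},
  {"offset":[0.453,-0.368,0.0],"angular":[0,0,20],"jaw":0.085},
  {"offset":[0.453,-0.368,0.0],"angular":[0,0,20],"jaw":0.085},
  {"offset":[0.453,-0.368,0.0],"angular":[0,0,20],"jaw":0.085},
], squeeze=30)

```text
time_s: 0.72
eef_pos: [333.3, -234.2, 242.3]
ee_rot: [0.0, 1.0, -0.016, 0.0]
force: [0.3, -0.7, -0.3]
grip_width: 0.994
```

```bash
python3 -c "
from h import *
st();go([480,-7.5,200],-2)"
```

```text
{'time_s': np.float64(0.725), 'joints': array([-0.902,  0.049,  1.817,  0.   ,  1.275,  0.701]), 'eef_pos': array([ 333.27 , -234.229,  242.252]), 'ee_rot': array([ 0.   ,  1.   , -0.016,  0.   ]), 'force': array([ 0.316, -0.718, -0.279]), 'grip_width': np.float64(0.994)}
[480, -7.5, 200] offset [0.1392, -0.2314, 0.0423] ang [0.0, -0.0, 0.1]
```

Call:
move_arm([
  {"offset":[0.139,-0.231,0.042],"angular":[0,0,0],"jaw":0.085},
  {"offset":[0.139,-0.231,0.042],"angular":[0,0,0],"jaw":0.085},
  {"offset":[0.139,-0.231,0.042],"angular":[0,0,0],"jaw":0.085},
  {"offset":[0.139,-0.231,0.042],"angular":[0,0,0],"jaw":0.085},
  {"offset":[0.139,-0.231,0.042],"angular":[0,0,0],"jaw":0.085},
])

```text
time_s: 1.35
eef_pos: [479.6, -6.9, 199.4]
ee_rot: [-0.0, 1.0, -0.014, -0.001]
force: [0.1, -0.1, 0.2]
grip_width: 0.993
```

```bash
python3 -c "
from h import *
st();go([480,-7.5,46],-2)
c=cap('wrist','w1.png')
for P in ([480,-7.5,93],[481,110,104],[541,46,90]): print(P,proj(c,P,True))"
```

```text
{'time_s': np.float64(1.35), 'joints': array([-0.259,  0.254,  1.693,  0.   ,  1.196,  1.34 ]), 'eef_pos': array([479.609,  -6.925, 199.385]), 'ee_rot': array([-0.   ,  1.   , -0.014, -0.001]), 'force': array([ 0.138, -0.146,  0.187]), 'grip_width': np.float64(0.993)}
[480, -7.5, 46] offset [0.0006, 0.0007, 0.1534] ang [-0.0, 0.1, 0.3]
[480, -7.5, 93] (np.float64(319.155668605538), np.float64(206.9158257573843))
[481, 110, 104] (np.float64(179.23773268267203), np.float64(213.79393082951563))
[541, 46, 90] (np.float64(248.9232447271516), np.float64(134.27261073135503))
```

View pics/w1.png

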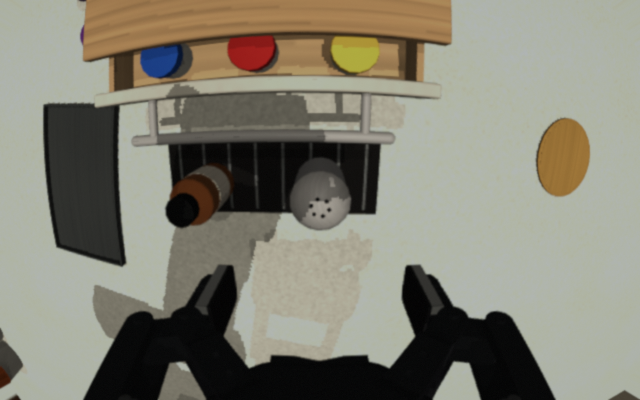

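The wrist view shows the shaker's holes at (319,207), as predicted. The cap is at about (182,209), within 4 mm of its prediction.

Call:
move_arm([
  {"offset":[0,0,0.06],"angular":[0,0,0],"jaw":0.085},
  {"offset":[0,0,0.12],"angular":[0,0,0],"jaw":0.085},
  {"offset":[0,0,0.153],"angular":[0,0,0],"jaw":0.085},
  {"offset":[0,0,0.153],"angular":[0,0,0],"jaw":0.045},
  {"offset":[0,0,0.153],"angular":[0,0,0],"jaw":0.045},
], squeeze=30)

```text
time_s: 2.02
eef_pos: [479.8, -10.0, 48.7]
ee_rot: [0.0, 1.0, -0.016, 0.001]
force: [-1.4, 4.1, 1.8]
grip_width: 0.6
```

Call:
move_arm([
  {"offset":[0,0,0],"angular":[0,0,0],"jaw":0.045},
  {"offset":[0,0,0],"angular":[0,0,0],"jaw":0.045},
])

```text
time_s: 2.28
eef_pos: [479.8, -9.9, 48.7]
ee_rot: [0.0, 1.0, -0.016, 0.001]
force: [-0.4, 0.8, 7.0]
grip_width: 0.606
```

```bash
python3 -c "
from h import *
s=st();
t=R.from_euler('z',-9.0,degrees=True)
print(t.apply([48,0,0]),t.apply([-48,0,0]))"
```

```text
{'time_s': np.float64(2.275), 'joints': array([-0.265,  0.473,  1.845, -0.   ,  0.82 ,  1.338]), 'eef_pos': array([479.832,  -9.917,  48.654]), 'ee_rot': array([ 0.   ,  1.   , -0.016,  0.001]), 'force': array([-0.42 ,  0.822,  6.998]), 'grip_width': np.float64(0.606)}
[47.40904035 -7.50885432  0.        ] [-47.40904035   7.50885432   0.        ]
```

Shaker gripped: 51.8 mm measured against 52 mm given. Lifting it and carrying it to the tray at about (540,314).

Call:
move_arm([
  {"offset":[0,0,-0.06],"angular":[0,0,0],"jaw":0.045},
  {"offset":[0,0,-0.12],"angular":[0,0,0],"jaw":0.045},
  {"offset":[0.01,-0.06,-0.12],"angular":[0,0,0],"jaw":0.045},
  {"offset":[0.02,-0.12,-0.12],"angular":[0,0,0],"jaw":0.045},
  {"offset":[0.029,-0.18,-0.12],"angular":[0,0,0],"jaw":0.045},
])

```text
time_s: 2.9
eef_pos: [513.9, 171.1, 167.8]
ee_rot: [0.0, 1.0, -0.016, 0.0]
force: [1.1, 0.1, -1.8]
grip_width: 0.606
```

Call:
move_arm([
  {"offset":[0.01,-0.06,0],"angular":[0,0,0],"jaw":0.045},
  {"offset":[0.02,-0.12,0],"angular":[0,0,0],"jaw":0.045},
  {"offset":[0.021,-0.146,0],"angular":[0,0,0],"jaw":0.045},
  {"offset":[0.021,-0.146,0],"angular":[0,0,0],"jaw":0.045},
])

```text
time_s: 3.4
eef_pos: [538.9, 316.0, 167.0]
ee_rot: [0.0, 1.0, -0.015, -0.0]
force: [0.5, -1.1, -2.3]
grip_width: 0.607
```

```bash
python3 -c "
from h import *
st();go([540,314,50],-2)
c=cap('top','t1.png')
im=c['img'][190:320,120:290,::-1];cv2.imwrite('pics/t1c.png',cv2.resize(im,None,fx=4,fy=4,interpolation=cv2.INTER_CUBIC))
for P in ([540,314,3],[445,330,3]):print(np.array(proj(c,P))-[120,190])"
```

```text
{'time_s': np.float64(3.4), 'joints': array([0.343, 0.593, 1.275, 0.   , 1.273, 1.943]), 'eef_pos': array([538.913, 315.957, 166.973]), 'ee_rot': array([ 0.   ,  1.   , -0.015, -0.   ]), 'force': array([ 0.517, -1.066, -2.285]), 'grip_width': np.float64(0.607)}
[540, 314, 50] offset [0.0012, 0.0019, 0.117] ang [0.0, 0.0, 0.3]
[59.85631297 48.67205229]
[48.7501893  92.09785191]
```

View pics/t1c.png

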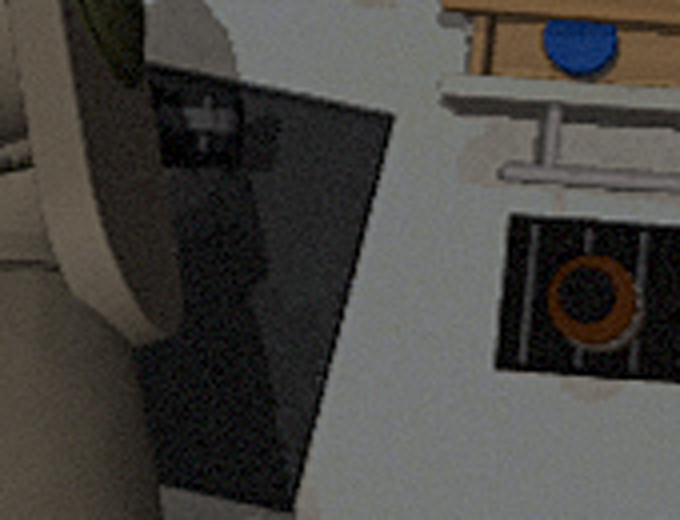

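The crop shows the tray's right edge running from (393,115) to (297,510), so its yaw is about -13.5°. The spot below the shaker is well inside it. Lowering.

Call:
move_arm([
  {"offset":[0.001,0.003,0.06],"angular":[0,0,0],"jaw":0.045},
  {"offset":[0.001,0.003,0.11],"angular":[0,0,0],"jaw":0.045},
  {"offset":[0.001,0.003,0.118],"angular":[0,0,0],"jaw":0.045},
  {"offset":[0.001,0.003,0.118],"angular":[0,0,0],"jaw":0.045},
])

```text
time_s: 3.95
eef_pos: [540.8, 310.6, 50.2]
ee_rot: [0.0, 1.0, -0.017, 0.0]
force: [0.2, 0.1, -1.6]
grip_width: 0.607
```

Call:
move_arm([
  {"offset":[0,0,0],"angular":[0,0,0],"jaw":0.075},
  {"offset":[0,0,0],"angular":[0,0,0],"jaw":0.075},
  {"offset":[0,0,0],"angular":[0,0,0],"jaw":0.075},
  {"offset":[0,0,-0.06],"angular":[0,0,0],"jaw":0.075},
  {"offset":[0,0,-0.12],"angular":[0,0,0],"jaw":0.075},
])

```text
time_s: 4.58
eef_pos: [540.1, 311.4, 170.8]
ee_rot: [0.0, 1.0, -0.016, -0.0]
force: [0.7, -0.1, 0.4]
grip_width: 0.884
```

```bash
python3 -c "
from h import *
st();go([482,109,168],-2)"
```

```text
{'time_s': np.float64(4.575), 'joints': array([0.335, 0.587, 1.275, 0.   , 1.28 , 1.938]), 'eef_pos': array([540.132, 311.385, 170.81 ]), 'ee_rot': array([ 0.   ,  1.   , -0.016, -0.   ]), 'force': array([ 0.741, -0.067,  0.39 ]), 'grip_width': np.float64(0.884)}
[482, 109, 168] offset [-0.0516, 0.2042, 0.0029] ang [0.0, 0.0, 0.2]
```

Call:
move_arm([
  {"offset":[-0.015,0.06,0],"angular":[0,0,0],"jaw":0.085},
  {"offset":[-0.03,0.12,0],"angular":[0,0,0],"jaw":0.085},
  {"offset":[-0.045,0.18,0],"angular":[0,0,0],"jaw":0.085},
  {"offset":[-0.052,0.204,0],"angular":[0,0,0],"jaw":0.085},
  {"offset":[-0.052,0.204,0],"angular":[0,0,0],"jaw":0.085},
])

```text
time_s: 5.2
eef_pos: [481.8, 108.2, 169.8]
ee_rot: [-0.0, 1.0, -0.017, 0.0]
force: [1.5, 0.8, 0.6]
grip_width: 0.991
```

Call:
move_arm([
  {"offset":[0,0,0.06],"angular":[0,0,0],"jaw":0.085},
  {"offset":[0,0,0.119],"angular":[0,0,0],"jaw":0.085},
  {"offset":[0,0,0.119],"angular":[0,0,0],"jaw":0.085},
  {"offset":[0,0,0.119],"angular":[0,0,0],"jaw":0.035},
  {"offset":[0,0,0.119],"angular":[0,0,0],"jaw":0.035},
])

```text
time_s: 5.82
eef_pos: [482.9, 109.6, 52.1]
ee_rot: [-0.0, 1.0, -0.016, 0.002]
force: [-0.6, -0.2, 0.5]
grip_width: 0.599
```

Call:
move_arm([
  {"offset":[0,0,0],"angular":[0,0,0],"jaw":0.035},
  {"offset":[0,0,0],"angular":[0,0,0],"jaw":0.035},
])

```text
time_s: 6.08
eef_pos: [482.9, 109.6, 52.2]
ee_rot: [-0.0, 1.0, -0.016, 0.002]
force: [-0.3, 1.7, 7.0]
grip_width: 0.529
```

```bash
python3 -c "
from h import *
st();go([446,333,53],-2)"
```

```text
{'time_s': np.float64(6.075), 'joints': array([-0.014,  0.492,  1.799,  0.   ,  0.847,  1.589]), 'eef_pos': array([482.902, 109.561,  52.151]), 'ee_rot': array([-0.   ,  1.   , -0.016,  0.002]), 'force': array([-0.293,  1.722,  6.953]), 'grip_width': np.float64(0.529)}
[446, 333, 53] offset [-0.0441, -0.2221, -0.0009] ang [-0.0, -0.2, 0.2]
```

Call:
move_arm([
  {"offset":[0,0,-0.06],"angular":[0,0,0],"jaw":0.035},
  {"offset":[-0.01,-0.05,-0.06],"angular":[0,0,0],"jaw":0.035},
  {"offset":[-0.022,-0.11,-0.06],"angular":[0,0,0],"jaw":0.035},
  {"offset":[-0.034,-0.17,-0.06],"angular":[0,0,0],"jaw":0.035},
  {"offset":[-0.044,-0.222,-0.06],"angular":[0,0,0],"jaw":0.035},
])

```text
time_s: 6.7
eef_pos: [444.4, 334.8, 111.4]
ee_rot: [-0.0, 1.0, -0.016, 0.001]
force: [0.9, 0.4, -2.3]
grip_width: 0.528
```

Call:
move_arm([
  {"offset":[0,0,0.03],"angular":[0,0,0],"jaw":0.035},
  {"offset":[0,0,0.055],"angular":[0,0,0],"jaw":0.035},
  {"offset":[0,0,0.06],"angular":[0,0,0],"jaw":0.035},
  {"offset":[0,0,0.06],"angular":[0,0,0],"jaw":0.035},
])

```text
time_s: 7.2
eef_pos: [445.3, 333.2, 51.9]
ee_rot: [-0.001, 1.0, -0.016, 0.001]
force: [-2.1, 1.7, 2.8]
grip_width: 0.528
```

```bash
python3 -c "
from h import *
st();go([446,333,53],-2)"
```

```text
{'time_s': np.float64(7.2), 'joints': array([4.310e-01, 5.980e-01, 1.610e+00, 1.000e-03, 9.320e-01, 2.034e+00]), 'eef_pos': array([445.286, 333.163,  51.933]), 'ee_rot': array([-0.001,  1.   , -0.016,  0.001]), 'force': array([-2.074,  1.702,  2.809]), 'grip_width': np.float64(0.528)}
[446, 333, 53] offset [0.0007, 0.0001, -0.0011] ang [-0.1, -0.1, 0.2]
```

Call:
move_arm([
  {"offset":[0,0,0],"angular":[0,0,0],"jaw":0.075},
  {"offset":[0,0,0],"angular":[0,0,0],"jaw":0.075},
  {"offset":[0,0,0],"angular":[0,0,0],"jaw":0.075},
  {"offset":[0,0,-0.06],"angular":[0,0,0],"jaw":0.075},
  {"offset":[0,0,-0.12],"angular":[0,0,0],"jaw":0.075},
])

```text
time_s: 7.82
eef_pos: [444.8, 332.3, 171.6]
ee_rot: [0.0, 1.0, -0.016, -0.001]
force: [0.9, 0.2, 0.3]
grip_width: 0.879
```

```bash
python3 -c "
from h import *
st();go([541,46,170],88)"
```

```text
{'time_s': np.float64(7.825), 'joints': array([ 0.431,  0.442,  1.504, -0.   ,  1.196,  2.034]), 'eef_pos': array([444.778, 332.343, 171.601]), 'ee_rot': array([ 0.   ,  1.   , -0.016, -0.001]), 'force': array([0.899, 0.244, 0.341]), 'grip_width': np.float64(0.879)}
[541, 46, 170] offset [0.1055, 0.2831, 0.0017] ang [-0.0, 0.1, -89.9]
```

Call:
move_arm([
  {"offset":[0.021,0.057,0],"angular":[0,0,-10],"jaw":0.04},
  {"offset":[0.042,0.114,0],"angular":[0,0,-20],"jaw":0.04},
  {"offset":[0.063,0.17,0],"angular":[0,0,-30],"jaw":0.026},
  {"offset":[0.084,0.226,0],"angular":[0,0,-40],"jaw":0.026},
  {"offset":[0.106,0.283,0],"angular":[0,0,-50],"jaw":0.026},
])

```text
time_s: 8.45
eef_pos: [536.9, 60.8, 170.5]
ee_rot: [0.0, 0.918, 0.397, 0.0]
force: [0.6, 0.5, 0.7]
grip_width: 0.305
```

Call:
move_arm([
  {"offset":[0,0,0],"angular":[0,0,-10],"jaw":0.026},
  {"offset":[0,0,0],"angular":[0,0,-20],"jaw":0.026},
  {"offset":[0,0,0],"angular":[0,0,-30],"jaw":0.026},
  {"offset":[0,0,0],"angular":[0,0,-40],"jaw":0.026},
  {"offset":[0,0,0],"angular":[0,0,-40],"jaw":0.026},
])

```text
time_s: 9.07
eef_pos: [536.5, 62.6, 170.3]
ee_rot: [-0.0, 0.729, 0.684, -0.0]
force: [-0.4, 0.3, -0.5]
grip_width: 0.302
```

```bash
python3 -c "
from h import *
st();go([541,46,77],88)
c=cap('wrist','w2.png')
for y in (46+80,46,46-80): print(proj(c,[541+(y-46)*.035,y,85],True),proj(c,[541+(y-46)*.035+35,y,98.5],True))"
```

```text
{'time_s': np.float64(9.075), 'joints': array([-0.101,  0.412,  1.554, -0.   ,  1.176, -0.037]), 'eef_pos': array([536.532,  62.59 , 170.305]), 'ee_rot': array([-0.   ,  0.729,  0.684, -0.   ]), 'force': array([-0.361,  0.293, -0.477]), 'grip_width': np.float64(0.302)}
[541, 46, 77] offset [-0.0163, 0.0055, 0.0933] ang [-0.0, 0.0, -1.7]
(np.float64(324.5404395031426), np.float64(131.53039171177323)) (np.float64(377.85875308986596), np.float64(130.99396842429474))
(np.float64(326.95344435287177), np.float64(237.01505542415123)) (np.float64(374.9308214296203), np.float64(241.6829059850335))
(np.float64(328.4115373541632), np.float64(317.7252508105976)) (np.float64(369.50670733437585), np.float64(324.7034310995122))
```

View pics/w2.png

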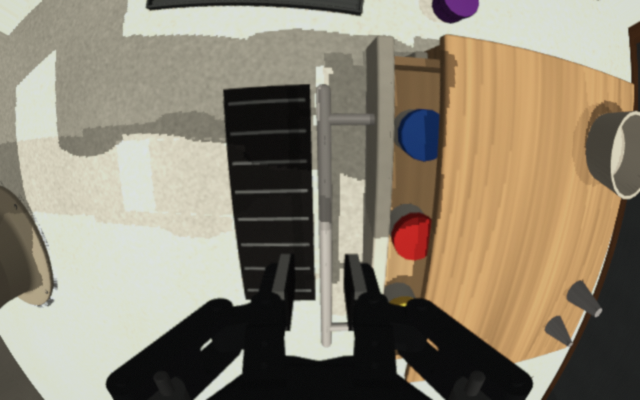

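The wrist view shows the bar at u≈325, as predicted, and about 5 mm off the midpoint between the fingers (≈318). Correcting and descending over it.

Call:
move_arm([
  {"offset":[-0.016,0.0055,0.0],"angular":[0,0,-1.7],"jaw":0.026},
  {"offset":[-0.016,0.0055,0.03],"angular":[0,0,-1.7],"jaw":0.026},
  {"offset":[-0.016,0.0055,0.06],"angular":[0,0,-1.7],"jaw":0.026},
  {"offset":[-0.016,0.0055,0.093],"angular":[0,0,-1.7],"jaw":0.026},
  {"offset":[-0.016,0.0055,0.093],"angular":[0,0,-1.7],"jaw":0.026},
])

```text
time_s: 9.75
eef_pos: [539.9, 46.5, 75.7]
ee_rot: [-0.002, 0.719, 0.695, -0.001]
force: [0.6, 0.2, 0.2]
grip_width: 0.303
```

Call:
move_arm([
  {"offset":[0,0,0],"angular":[0,0,0],"jaw":0.004},
  {"offset":[0,0,0],"angular":[0,0,0],"jaw":0.004},
  {"offset":[0,0,0],"angular":[0,0,0],"jaw":0.004},
])

```text
time_s: 10.12
eef_pos: [541.6, 46.3, 78.5]
ee_rot: [0.001, 0.719, 0.695, 0.001]
force: [-0.4, -0.7, 5.0]
grip_width: 0.102
```

```bash
python3 -c "
from h import *
st();p,r=Tool();print(r.inv().apply([-.0835,.0029,0]))"
```

```text
{'time_s': np.float64(10.125), 'joints': array([-0.13 ,  0.535,  1.633,  0.   ,  0.971, -0.097]), 'eef_pos': array([541.631,  46.299,  78.468]), 'ee_rot': array([0.001, 0.719, 0.695, 0.001]), 'force': array([-0.434, -0.688,  5.024]), 'grip_width': np.float64(0.102)}
[ 0.00015331 -0.08355003 -0.00016984]
```

Call:
move_arm([
  {"offset":[0,-0.008,0],"angular":[0,0,0],"jaw":0.004},
  {"offset":[0,-0.02,0],"angular":[0,0,0],"jaw":0.004},
  {"offset":[0,-0.034,0],"angular":[0,0,0],"jaw":0.004},
  {"offset":[0,-0.048,0],"angular":[0,0,0],"jaw":0.004},
  {"offset":[0,-0.06,0],"angular":[0,0,0],"jaw":0.004},
])

```text
time_s: 10.75
eef_pos: [481.3, 49.0, 78.4]
ee_rot: [0.001, 0.719, 0.695, 0.002]
force: [2.2, 6.8, 7.6]
grip_width: 0.103
```

Call:
move_arm([
  {"offset":[0,-0.01,0],"angular":[0,0,0],"jaw":0.004},
  {"offset":[0,-0.018,0],"angular":[0,0,0],"jaw":0.004},
  {"offset":[0,-0.018,0],"angular":[0,0,0],"jaw":0.004},
])

```text
time_s: 11.12
eef_pos: [462.9, 49.8, 78.4]
ee_rot: [0.0, 0.719, 0.695, 0.001]
force: [-1.4, 7.3, 9.6]
grip_width: 0.103
```

Call:
move_arm([
  {"offset":[0,0,0],"angular":[0,0,0],"jaw":0.026},
  {"offset":[0,0,0],"angular":[0,0,0],"jaw":0.026},
  {"offset":[0,0,-0.05],"angular":[0,0,0],"jaw":0.026},
  {"offset":[0,0,-0.1],"angular":[0,0,0],"jaw":0.026},
  {"offset":[0,0,-0.11],"angular":[0,0,0],"jaw":0.026},
])

```text
time_s: 11.75
eef_pos: [464.1, 48.6, 189.9]
ee_rot: [0.002, 0.718, 0.696, 0.001]
force: [-0.8, -0.7, 0.1]
grip_width: 0.299
```

```bash
python3 -c "
from h import *
st();go([533,125,170],-2)
c=cap('top','t2.png')
im=c['img'][150:290,200:400,::-1];cv2.imwrite('pics/t2c.png',cv2.resize(im,None,fx=4,fy=4,interpolation=cv2.INTER_CUBIC))"
```

```text
{'time_s': np.float64(11.75), 'joints': array([-0.147,  0.234,  1.747, -0.   ,  1.156, -0.115]), 'eef_pos': array([464.053,  48.65 , 189.909]), 'ee_rot': array([0.002, 0.718, 0.696, 0.001]), 'force': array([-0.785, -0.711,  0.072]), 'grip_width': np.float64(0.299)}
[533, 125, 170] offset [0.0786, 0.0663, 0.0202] ang [0.3, -0.2, 90.1]
```

View pics/t2c.png

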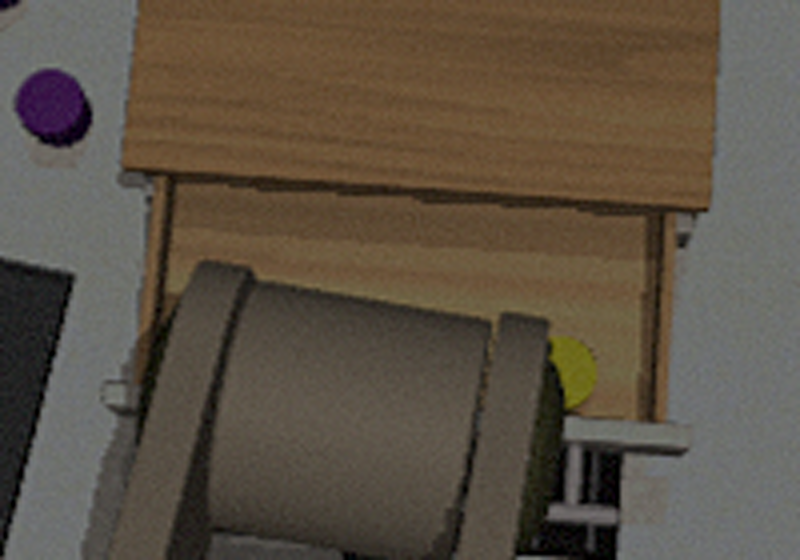

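The drawer is open, with its front at crop v≈430 and yellow standing at about (560,372); the arm hides blue. Moving over blue for a close wrist look.

Call:
move_arm([
  {"offset":[0.02,0.016,0],"angular":[0,0,10],"jaw":0.05},
  {"offset":[0.04,0.033,0],"angular":[0,0,20],"jaw":0.05},
  {"offset":[0.06,0.05,0],"angular":[0,0,30],"jaw":0.05},
  {"offset":[0.079,0.056,0],"angular":[0,0,40],"jaw":0.05},
  {"offset":[0.079,0.066,0],"angular":[0,0,50],"jaw":0.05},
])

```text
time_s: 12.42
eef_pos: [531.1, 126.7, 185.2]
ee_rot: [-0.001, 0.946, 0.325, -0.002]
force: [0.6, 0.5, 0.8]
grip_width: 0.584
```

Call:
move_arm([
  {"offset":[0,0,0],"angular":[0,0,10],"jaw":0.05},
  {"offset":[0,0,0],"angular":[0,0,20],"jaw":0.05},
  {"offset":[0,0,0],"angular":[0,0,30],"jaw":0.05},
  {"offset":[0,0,0],"angular":[0,0,40],"jaw":0.05},
  {"offset":[0,0,0],"angular":[0,0,40],"jaw":0.05},
])

```text
time_s: 13.05
eef_pos: [531.1, 125.6, 185.7]
ee_rot: [0.0, 1.0, -0.015, -0.001]
force: [0.3, 0.9, 0.5]
grip_width: 0.587
```

```bash
python3 -c "
from h import *
st()
c=cap('wrist','w3.png');im=c['img'][:,:,::-1];hsv=cv2.cvtColor(im,cv2.COLOR_BGR2HSV)
m=cv2.inRange(hsv,(103,130,40),(122,255,255));n,l,s,ce=cv2.connectedComponentsWithStats(m);i=1+np.argmax(s[1:,4]);print(s[i],ce[i]);P=ray(c,*ce[i],91,True);print(P)
go([P[0],P[1],78],-2)"
```

```text
{'time_s': np.float64(13.05), 'joints': array([ 0.017,  0.409,  1.515, -0.   ,  1.22 ,  1.619]), 'eef_pos': array([531.079, 125.558, 185.703]), 'ee_rot': array([ 0.   ,  1.   , -0.015, -0.001]), 'force': array([0.33 , 0.859, 0.509]), 'grip_width': np.float64(0.587)}
[ 296  179   46   47 1746] [318.75773196 202.0836197 ]
[539.4233474  124.97610729  91.        ]
[np.float64(539.4233474041553), np.float64(124.9761072916162), 78] offset [0.0085, 0.0004, 0.108] ang [0.0, 0.1, 0.3]
```

View pics/w3.png

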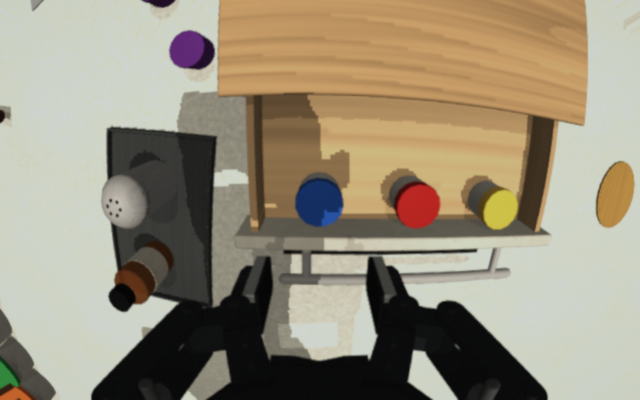

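The wrist view shows all three pots upright, with blue at (319,202), i.e. world (539,125). The shaker and bottle stand in the tray. Descending on blue.

Call:
move_arm([
  {"offset":[0.008,0,0.03],"angular":[0,0,0],"jaw":0.054},
  {"offset":[0.008,0,0.07],"angular":[0,0,0],"jaw":0.054},
  {"offset":[0.008,0,0.108],"angular":[0,0,0],"jaw":0.054},
  {"offset":[0.008,0,0.108],"angular":[0,0,0],"jaw":0.054},
])

```text
time_s: 13.6
eef_pos: [538.0, 125.3, 76.8]
ee_rot: [0.0, 1.0, -0.015, -0.003]
force: [0.2, 0.7, 0.7]
grip_width: 0.628
```

Call:
move_arm([
  {"offset":[0,0,0],"angular":[0,0,0],"jaw":0.028},
  {"offset":[0,0,0],"angular":[0,0,0],"jaw":0.028},
  {"offset":[0,0,0],"angular":[0,0,0],"jaw":0.028},
  {"offset":[0,0,0],"angular":[0,0,0],"jaw":0.028},
])

```text
time_s: 14.1
eef_pos: [540.3, 125.5, 80.7]
ee_rot: [-0.0, 1.0, -0.016, 0.001]
force: [-1.6, 0.6, 7.0]
grip_width: 0.43
```

```bash
python3 -c "
from h import *
st();go([510,-341,200],-2)"
```

```text
{'time_s': np.float64(14.1), 'joints': array([0.017, 0.552, 1.597, 0.   , 0.99 , 1.62 ]), 'eef_pos': array([540.332, 125.474,  80.651]), 'ee_rot': array([-0.   ,  1.   , -0.016,  0.001]), 'force': array([-1.599,  0.634,  7.007]), 'grip_width': np.float64(0.43)}
[510, -341, 200] offset [-0.0151, 0.4672, -0.1194] ang [-0.0, -0.1, 0.2]
```

Call:
move_arm([
  {"offset":[0,0,-0.05],"angular":[0,0,0],"jaw":0.028},
  {"offset":[0,0,-0.1],"angular":[0,0,0],"jaw":0.028},
  {"offset":[-0.002,0.05,-0.12],"angular":[0,0,0],"jaw":0.028},
  {"offset":[-0.004,0.11,-0.12],"angular":[0,0,0],"jaw":0.028},
  {"offset":[-0.006,0.17,-0.12],"angular":[0,0,0],"jaw":0.028},
])

```text
time_s: 14.72
eef_pos: [527.8, -45.9, 199.9]
ee_rot: [0.0, 1.0, -0.016, 0.001]
force: [1.2, 0.4, -0.3]
grip_width: 0.433
```

Call:
move_arm([
  {"offset":[-0.002,0.06,0],"angular":[0,0,0],"jaw":0.028},
  {"offset":[-0.004,0.12,0],"angular":[0,0,0],"jaw":0.028},
  {"offset":[-0.006,0.18,0],"angular":[0,0,0],"jaw":0.028},
  {"offset":[-0.008,0.24,0],"angular":[0,0,0],"jaw":0.028},
  {"offset":[-0.008,0.29,0],"angular":[0,0,0],"jaw":0.028},
])

```text
time_s: 15.35
eef_pos: [510.1, -336.1, 199.6]
ee_rot: [0.0, 1.0, -0.017, 0.0]
force: [0.3, -0.8, -0.1]
grip_width: 0.43
```

Call:
move_arm([
  {"offset":[0,0,0.05],"angular":[0,0,0],"jaw":0.028},
  {"offset":[0,0,0.1],"angular":[0,0,0],"jaw":0.028},
  {"offset":[0,0,0.1],"angular":[0,0,0],"jaw":0.028},
])

```text
time_s: 15.72
eef_pos: [509.3, -332.6, 96.5]
ee_rot: [-0.002, 1.0, -0.016, -0.003]
force: [0.4, -0.2, -0.0]
grip_width: 0.432
```

```bash
python3 -c "
from h import *
st()
c=cap('wrist','w4.png');im=c['img'][:,:,::-1]
print(proj(c,[510,-341.6,4],True));go([510,-341.6,29.5],-2)
c=cap('top','t4.png');im2=c['img'][220:305,430:560,::-1]
im2=cv2.resize(im2,(400,262));cv2.imwrite('pics/w4c.png',np.vstack([im[80:340,120:520],im2]))"
```

```text
{'time_s': np.float64(15.725), 'joints': array([-0.771,  0.637,  1.399,  0.   ,  1.112,  0.832]), 'eef_pos': array([ 509.315, -332.609,   96.475]), 'ee_rot': array([-0.002,  1.   , -0.016, -0.003]), 'force': array([ 0.396, -0.238, -0.047]), 'grip_width': np.float64(0.432)}
(np.float64(330.52502547619423), np.float64(211.82121547431584))
[510, -341.6, 29.5] offset [-0.0003, 0.008, 0.07] ang [-0.1, 0.1, 0.2]
```

View pics/w4c.png

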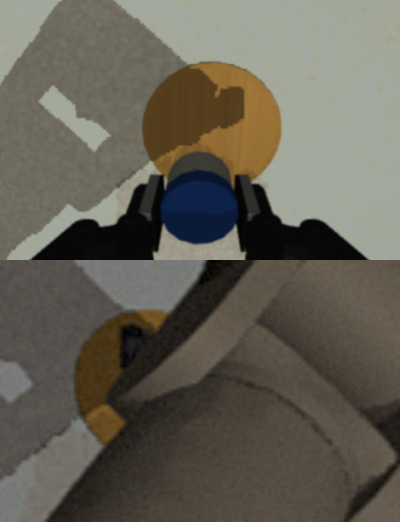

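The wrist view shows the card's centre at about (332,211) against (330.5,211.8) predicted. The blue pot hangs upright in the grip. Lowering.

Call:
move_arm([
  {"offset":[0,0.008,0.03],"angular":[0,0,0],"jaw":0.028},
  {"offset":[0,0.008,0.055],"angular":[0,0,0],"jaw":0.028},
  {"offset":[0,0.008,0.066],"angular":[0,0,0],"jaw":0.028},
  {"offset":[0,0.008,0.067],"angular":[0,0,0],"jaw":0.028},
  {"offset":[0,0.008,0.067],"angular":[0,0,0],"jaw":0.028},
])

```text
time_s: 16.45
eef_pos: [511.1, -342.3, 33.9]
ee_rot: [0.001, 1.0, -0.016, 0.001]
force: [1.3, -0.2, -0.2]
grip_width: 0.429
```

```bash
python3 -c "
from h import *
st()"
```

```text
{'time_s': np.float64(16.45), 'joints': array([-0.78 ,  0.729,  1.422,  0.   ,  0.988,  0.823]), 'eef_pos': array([ 511.099, -342.341,   33.88 ]), 'ee_rot': array([ 0.001,  1.   , -0.016,  0.001]), 'force': array([ 1.251, -0.223, -0.153]), 'grip_width': np.float64(0.429)}
```

Call:
move_arm([
  {"offset":[0,0,0.003],"angular":[0,0,0],"jaw":0.028},
  {"offset":[0,0,0.005],"angular":[0,0,0],"jaw":0.028},
  {"offset":[0,0,0.005],"angular":[0,0,0],"jaw":0.028},
])

```text
time_s: 16.82
eef_pos: [510.7, -342.1, 28.7]
ee_rot: [0.0, 1.0, -0.016, 0.0]
force: [-2.6, 2.8, 9.1]
grip_width: 0.425
```

```bash
python3 -c "
from h import *
st()"
```

```text
{'time_s': np.float64(16.825), 'joints': array([-0.781,  0.736,  1.424, -0.   ,  0.98 ,  0.823]), 'eef_pos': array([ 510.699, -342.096,   28.667]), 'ee_rot': array([ 0.   ,  1.   , -0.016,  0.   ]), 'force': array([-2.583,  2.789,  9.06 ]), 'grip_width': np.float64(0.425)}
```

Contact at 28.7, as expected. Releasing and rising, then back over the handle.

Call:
move_arm([
  {"offset":[0,0,0],"angular":[0,0,0],"jaw":0.055},
  {"offset":[0,0,0],"angular":[0,0,0],"jaw":0.055},
  {"offset":[0,0,0],"angular":[0,0,0],"jaw":0.055},
  {"offset":[0,0,-0.05],"angular":[0,0,0],"jaw":0.055},
  {"offset":[0,0,-0.1],"angular":[0,0,0],"jaw":0.055},
])

```text
time_s: 17.45
eef_pos: [510.2, -341.7, 128.2]
ee_rot: [-0.0, 1.0, -0.016, -0.0]
force: [0.1, -0.6, 1.4]
grip_width: 0.64
```

Call:
move_arm([
  {"offset":[0,0,-0.04],"angular":[0,0,0],"jaw":0.055},
  {"offset":[0,0,-0.04],"angular":[0,0,0],"jaw":0.055},
])

```text
time_s: 17.7
eef_pos: [511.4, -342.7, 170.6]
ee_rot: [0.002, 1.0, -0.016, 0.002]
force: [-0.3, -0.1, 0.6]
grip_width: 0.643
```

```bash
python3 -c "
from h import *
st();go([463,50,170],88)
c=cap('wrist','w5.png');im=c['img'][:,:,::-1];hsv=cv2.cvtColor(im,cv2.COLOR_BGR2HSV)
m=cv2.inRange(hsv,(103,130,40),(122,255,255));n,l,s,ce=cv2.connectedComponentsWithStats(m);i=1+np.argmax(s[1:,4]);print(s[i],ce[i]);print(ray(c,*ce[i],39,True))
m=cv2.inRange(hsv,(12,110,60),(28,255,255));m=cv2.morphologyEx(m,cv2.MORPH_OPEN,np.ones((3,3)));n,l,s,ce=cv2.connectedComponentsWithStats(m);
for i in range(1,n):
  if s[i,4]>1500: x,y,w,h,a=s[i];print(s[i],ray(c,x+w/2,y+h/2,4,True))"
```

```text
{'time_s': np.float64(17.7), 'joints': array([-0.78 ,  0.567,  1.309,  0.   ,  1.259,  0.823]), 'eef_pos': array([ 511.388, -342.715,  170.584]), 'ee_rot': array([ 0.002,  1.   , -0.016,  0.002]), 'force': array([-0.314, -0.068,  0.555]), 'grip_width': np.float64(0.643)}
[463, 50, 170] offset [-0.0611, -0.3909, -0.0013] ang [0.4, -0.0, -89.9]
[ 298  180   40   41 1288] [317.63198758 200.21350932]
[ 510.03562653 -342.49805713   39.        ]
[   0    0   63  232 8437] [631.38082501  34.18937249   4.        ]
[ 265  136  107  104 7097] [ 511.54360074 -343.40539762    4.        ]
```

Blue is within 2 mm of the card's centre. Back to the handle.

Call:
move_arm([
  {"offset":[-0.008,-0.045,0],"angular":[0,0,-10],"jaw":0.026},
  {"offset":[-0.016,-0.09,0],"angular":[0,0,-20],"jaw":0.026},
  {"offset":[-0.022,-0.14,0],"angular":[0,0,-30],"jaw":0.026},
  {"offset":[-0.031,-0.19,0],"angular":[0,0,-40],"jaw":0.026},
  {"offset":[-0.039,-0.24,0],"angular":[0,0,-50],"jaw":0.026},
])

```text
time_s: 18.38
eef_pos: [478.2, -98.9, 165.9]
ee_rot: [-0.001, 0.912, 0.41, -0.001]
force: [0.8, -0.7, -0.4]
grip_width: 0.303
```

```bash
python3 -c "
from h import *
st();go([463,50,170],88)"
```

```text
{'time_s': np.float64(18.375), 'joints': array([-0.444,  0.311,  1.712,  0.   ,  1.121,  0.281]), 'eef_pos': array([478.235, -98.929, 165.939]), 'ee_rot': array([-0.001,  0.912,  0.41 , -0.001]), 'force': array([ 0.754, -0.662, -0.44 ]), 'grip_width': np.float64(0.303)}
[463, 50, 170] offset [0.1014, -0.1102, -0.0039] ang [-0.1, -0.0, -39.5]
```

Call:
move_arm([
  {"offset":[0.034,-0.037,0],"angular":[0,0,-10],"jaw":0.026},
  {"offset":[0.068,-0.074,0],"angular":[0,0,-20],"jaw":0.026},
  {"offset":[0.101,-0.11,0],"angular":[0,0,-30],"jaw":0.026},
  {"offset":[0.101,-0.11,0],"angular":[0,0,-39.5],"jaw":0.026},
  {"offset":[0.101,-0.11,0],"angular":[0,0,-39.5],"jaw":0.026},
])

```text
time_s: 19.0
eef_pos: [464.2, 48.3, 166.3]
ee_rot: [-0.001, 0.722, 0.692, -0.001]
force: [-0.5, 0.1, -1.3]
grip_width: 0.304
```

```bash
python3 -c "
from h import *
st();go([463,50,78],88)"
```

```text
{'time_s': np.float64(19.0), 'joints': array([-0.148,  0.266,  1.773, -0.   ,  1.105, -0.106]), 'eef_pos': array([464.185,  48.283, 166.251]), 'ee_rot': array([-0.001,  0.722,  0.692, -0.001]), 'force': array([-0.477,  0.133, -1.257]), 'grip_width': np.float64(0.304)}
[463, 50, 78] offset [0.0016, -0.0011, 0.0883] ang [-0.1, -0.0, -0.4]
```

Call:
move_arm([
  {"offset":[0.001,-0.001,0.03],"angular":[0,0,-0.4],"jaw":0.026},
  {"offset":[0.001,-0.001,0.06],"angular":[0,0,-0.4],"jaw":0.026},
  {"offset":[0.001,-0.001,0.089],"angular":[0,0,-0.4],"jaw":0.026},
  {"offset":[0.001,-0.001,0.089],"angular":[0,0,-0.4],"jaw":0.026},
])

```text
time_s: 19.5
eef_pos: [462.5, 48.6, 76.5]
ee_rot: [-0.002, 0.72, 0.693, -0.002]
force: [0.7, 0.6, -0.2]
grip_width: 0.308
```

Call:
move_arm([
  {"offset":[0,0,0],"angular":[0,0,0],"jaw":0.004},
  {"offset":[0,0,0],"angular":[0,0,0],"jaw":0.004},
  {"offset":[0,0,0],"angular":[0,0,0],"jaw":0.004},
])

```text
time_s: 19.88
eef_pos: [464.1, 48.6, 79.0]
ee_rot: [0.001, 0.719, 0.695, 0.0]
force: [0.4, -3.4, -0.6]
grip_width: 0.099
```

Call:
move_arm([
  {"offset":[0,0.008,0],"angular":[0,0,0],"jaw":0.004},
  {"offset":[0,0.02,0],"angular":[0,0,0],"jaw":0.004},
  {"offset":[0,0.034,0],"angular":[0,0,0],"jaw":0.004},
  {"offset":[0,0.048,0],"angular":[0,0,0],"jaw":0.004},
  {"offset":[0,0.062,0],"angular":[0,0,0],"jaw":0.004},
])

```text
time_s: 20.5
eef_pos: [526.3, 45.8, 79.0]
ee_rot: [0.001, 0.719, 0.695, -0.001]
force: [-3.2, -8.2, 2.5]
grip_width: 0.103
```

```bash
python3 -c "
from h import *
st()"
```

```text
{'time_s': np.float64(20.5), 'joints': array([-0.134,  0.508,  1.679, -0.002,  0.954, -0.099]), 'eef_pos': array([526.33 ,  45.846,  78.954]), 'ee_rot': array([ 0.001,  0.719,  0.695, -0.001]), 'force': array([-3.235, -8.193,  2.539]), 'grip_width': np.float64(0.103)}
```

Call:
move_arm([
  {"offset":[0,0.012,0],"angular":[0,0,0],"jaw":0.004},
  {"offset":[0,0.026,0],"angular":[0,0,0],"jaw":0.004},
  {"offset":[0,0.04,0],"angular":[0,0,0],"jaw":0.004},
  {"offset":[0,0.05,0],"angular":[0,0,0],"jaw":0.004},
  {"offset":[0,0.056,0],"angular":[0,0,0],"jaw":0.004},
])

```text
time_s: 21.12
eef_pos: [582.4, 43.3, 79.0]
ee_rot: [0.001, 0.719, 0.695, -0.001]
force: [-1.5, -10.8, 2.3]
grip_width: 0.105
```

Call:
move_arm([
  {"offset":[0,0.004,0],"angular":[0,0,0],"jaw":0.004},
  {"offset":[0,0.007,0],"angular":[0,0,0],"jaw":0.004},
  {"offset":[0,0.007,0],"angular":[0,0,0],"jaw":0.004},
])

```text
time_s: 21.5
eef_pos: [582.6, 43.4, 78.7]
ee_rot: [-0.005, 0.719, 0.695, -0.007]
force: [-39.5, -12.4, 25.0]
grip_width: 0.105
```

```bash
python3 -c "
from h import *
st()"
```

```text
{'time_s': np.float64(21.5), 'joints': array([-0.124,  0.619,  1.485, -0.005,  1.055, -0.088]), 'eef_pos': array([582.576,  43.418,  78.693]), 'ee_rot': array([-0.005,  0.719,  0.695, -0.007]), 'force': array([-39.531, -12.357,  24.989]), 'grip_width': np.float64(0.105)}
```

The push force rose to 39.5 N at the stop (handle at x=582.6), so the drawer is shut. Relaxing, releasing and rising.

Call:
move_arm([
  {"offset":[0,-0.006,0],"angular":[0,0,0],"jaw":0.004},
  {"offset":[0,-0.006,0],"angular":[0,0,0],"jaw":0.026},
  {"offset":[0,-0.006,0],"angular":[0,0,0],"jaw":0.026},
  {"offset":[0,-0.006,0],"angular":[0,0,0],"jaw":0.026},
])

```text
time_s: 22.0
eef_pos: [580.1, 44.9, 78.9]
ee_rot: [-0.002, 0.719, 0.695, -0.003]
force: [-22.8, -4.3, 13.9]
grip_width: 0.3
```

Call:
move_arm([
  {"offset":[0,0,-0.04],"angular":[0,0,0],"jaw":0.026},
  {"offset":[0,0,-0.09],"angular":[0,0,0],"jaw":0.026},
  {"offset":[0,0,-0.11],"angular":[0,0,0],"jaw":0.026},
])

```text
time_s: 22.38
eef_pos: [583.8, 45.2, 191.9]
ee_rot: [0.002, 0.719, 0.695, 0.002]
force: [-0.4, 0.5, -0.6]
grip_width: 0.305
```

```bash
python3 -c "
from h import *
st();go([445.3,333.2,190],-2)"
```

```text
{'time_s': np.float64(22.375), 'joints': array([-1.230e-01,  4.830e-01,  1.385e+00,  1.000e-03,  1.268e+00,
       -8.900e-02]), 'eef_pos': array([583.79 ,  45.188, 191.934]), 'ee_rot': array([0.002, 0.719, 0.695, 0.002]), 'force': array([-0.387,  0.47 , -0.636]), 'grip_width': np.float64(0.305)}
[445.3, 333.2, 190] offset [0.2831, -0.1482, 0.0012] ang [0.2, -0.2, 90.1]
```

```bash
python3 -c "
from h import *
c=cap('wrist','w6.png')
for y in (123,-37): print(proj(c,[583+(y-44)*.035,y,85],True),proj(c,[583+35+(y-44)*.035,y,98.5],True))"
```

```text
(np.float64(318.2472401523265), np.float64(110.63795723327055)) (np.float64(366.9238806893953), np.float64(110.25588029172197))
(np.float64(318.1225286153652), np.float64(291.4887922617139)) (np.float64(357.41877279435334), np.float64(298.43227774274385))
```

View pics/w6.png

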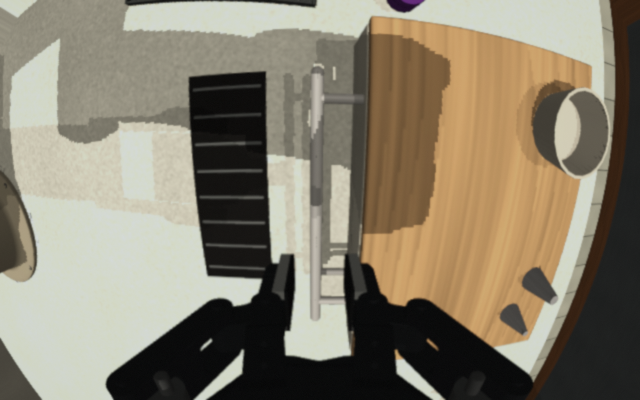

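Call:
move_arm([
  {"offset":[0.05,-0.026,0],"angular":[0,0,10],"jaw":0.05},
  {"offset":[0.1,-0.052,0],"angular":[0,0,20],"jaw":0.07},
  {"offset":[0.15,-0.078,0],"angular":[0,0,30],"jaw":0.075},
  {"offset":[0.2,-0.104,0],"angular":[0,0,40],"jaw":0.085},
  {"offset":[0.25,-0.13,0],"angular":[0,0,50],"jaw":0.085},
])

```text
time_s: 23.05
eef_pos: [460.9, 299.8, 188.0]
ee_rot: [-0.0, 0.946, 0.325, 0.0]
force: [0.1, -0.4, 0.3]
grip_width: 0.992
```

```bash
python3 -c "
from h import *
st();go([445.3,333.2,190],-2)"
```

```text
{'time_s': np.float64(23.05), 'joints': array([0.363, 0.413, 1.502, 0.   , 1.226, 1.272]), 'eef_pos': array([460.862, 299.839, 188.042]), 'ee_rot': array([-0.   ,  0.946,  0.325,  0.   ]), 'force': array([ 0.1  , -0.403,  0.27 ]), 'grip_width': np.float64(0.992)}
[445.3, 333.2, 190] offset [0.0082, -0.0359, -0.0019] ang [-0.0, -0.0, 39.9]
```

The wrist view shows the drawer front flush with the unit's top edge (u≈360), the bar at u≈317 as predicted, and the mat clear. Next, back to the bottle.

Call:
move_arm([
  {"offset":[0.008,-0.036,0],"angular":[0,0,10],"jaw":0.085},
  {"offset":[0.008,-0.036,0],"angular":[0,0,20],"jaw":0.085},
  {"offset":[0.008,-0.036,0],"angular":[0,0,30],"jaw":0.085},
  {"offset":[0.008,-0.036,0],"angular":[0,0,40],"jaw":0.085},
  {"offset":[0.008,-0.036,0],"angular":[0,0,40],"jaw":0.085},
])

```text
time_s: 23.68
eef_pos: [445.8, 331.5, 188.0]
ee_rot: [-0.0, 1.0, -0.014, -0.0]
force: [1.1, -0.1, -0.6]
grip_width: 0.995
```

```bash
python3 -c "
from h import *
st();go([445.3,333.2,52],-2)"
```

```text
{'time_s': np.float64(23.675), 'joints': array([0.428, 0.426, 1.484, 0.   , 1.233, 2.028]), 'eef_pos': array([445.778, 331.468, 187.961]), 'ee_rot': array([-0.   ,  1.   , -0.014, -0.   ]), 'force': array([ 1.082, -0.102, -0.569]), 'grip_width': np.float64(0.995)}
[445.3, 333.2, 52] offset [-0.0005, -0.0017, 0.136] ang [-0.0, 0.0, 0.4]
```

Call:
move_arm([
  {"offset":[0,-0.002,0.05],"angular":[0,0,0.3],"jaw":0.085},
  {"offset":[0,-0.002,0.1],"angular":[0,0,0.3],"jaw":0.085},
  {"offset":[0,-0.002,0.136],"angular":[0,0,0.3],"jaw":0.085},
  {"offset":[0,-0.002,0.136],"angular":[0,0,0.3],"jaw":0.085},
])

```text
time_s: 24.18
eef_pos: [444.7, 332.7, 50.2]
ee_rot: [0.001, 1.0, -0.016, -0.002]
force: [-0.6, -0.2, 0.7]
grip_width: 0.995
```

Call:
move_arm([
  {"offset":[0,0,0],"angular":[0,0,0],"jaw":0.035},
  {"offset":[0,0,0],"angular":[0,0,0],"jaw":0.035},
  {"offset":[0,0,0],"angular":[0,0,0],"jaw":0.035},
  {"offset":[0,0,0],"angular":[0,0,0],"jaw":0.035},
])

```text
time_s: 24.68
eef_pos: [446.7, 333.6, 54.0]
ee_rot: [-0.001, 1.0, -0.017, 0.001]
force: [-0.4, -0.5, 6.7]
grip_width: 0.534
```

```bash
python3 -c "
from h import *
st();go([482.9,109.6,54],-2)"
```

```text
{'time_s': np.float64(24.675), 'joints': array([0.431, 0.597, 1.605, 0.   , 0.937, 2.037]), 'eef_pos': array([446.735, 333.648,  54.033]), 'ee_rot': array([-0.001,  1.   , -0.017,  0.001]), 'force': array([-0.43 , -0.541,  6.664]), 'grip_width': np.float64(0.534)}
[482.9, 109.6, 54] offset [0.044, 0.2226, -0.0002] ang [-0.1, -0.2, -0.0]
```

Call:
move_arm([
  {"offset":[0,0,-0.06],"angular":[0,0,0],"jaw":0.035},
  {"offset":[0.011,0.05,-0.06],"angular":[0,0,0],"jaw":0.035},
  {"offset":[0.022,0.11,-0.06],"angular":[0,0,0],"jaw":0.035},
  {"offset":[0.034,0.17,-0.06],"angular":[0,0,0],"jaw":0.035},
  {"offset":[0.044,0.222,-0.06],"angular":[0,0,0],"jaw":0.035},
])

```text
time_s: 25.3
eef_pos: [482.3, 107.9, 113.1]
ee_rot: [-0.0, 1.0, -0.018, 0.001]
force: [0.9, -0.1, -2.0]
grip_width: 0.528
```

Call:
move_arm([
  {"offset":[0,0,0.03],"angular":[0,0,0],"jaw":0.035},
  {"offset":[0,0,0.05],"angular":[0,0,0],"jaw":0.035},
  {"offset":[0,0,0.058],"angular":[0,0,0],"jaw":0.035},
  {"offset":[0,0,0.058],"angular":[0,0,0],"jaw":0.035},
  {"offset":[0,0,0.058],"angular":[0,0,0],"jaw":0.035},
])

```text
time_s: 25.92
eef_pos: [482.4, 110.0, 55.0]
ee_rot: [-0.0, 1.0, -0.017, 0.001]
force: [0.2, -0.0, -2.0]
grip_width: 0.529
```

```bash
python3 -c "
from h import *
st();go([483,109.6,54],-2)"
```

```text
{'time_s': np.float64(25.925), 'joints': array([-0.013,  0.488,  1.797,  0.   ,  0.856,  1.593]), 'eef_pos': array([482.423, 110.04 ,  54.973]), 'ee_rot': array([-0.   ,  1.   , -0.017,  0.001]), 'force': array([ 0.162, -0.04 , -2.028]), 'grip_width': np.float64(0.529)}
[483, 109.6, 54] offset [0.0006, 0.0004, 0.001] ang [-0.0, -0.1, -0.0]
```

Still carrying the bottle's weight, so down 1 mm, then release.

Call:
move_arm([
  {"offset":[0,0,0.0015],"angular":[0,0,0],"jaw":0.035},
  {"offset":[0,0,0.0015],"angular":[0,0,0],"jaw":0.035},
])

```text
time_s: 26.18
eef_pos: [482.5, 110.0, 53.9]
ee_rot: [-0.0, 1.0, -0.018, 0.001]
force: [-2.7, -0.3, 7.7]
grip_width: 0.532
```

Call:
move_arm([
  {"offset":[0,0,0],"angular":[0,0,0],"jaw":0.07},
  {"offset":[0,0,0],"angular":[0,0,0],"jaw":0.07},
  {"offset":[0,0,0],"angular":[0,0,0],"jaw":0.07},
  {"offset":[0,0,-0.06],"angular":[0,0,0],"jaw":0.07},
  {"offset":[0,0,-0.12],"angular":[0,0,0],"jaw":0.07},
])

```text
time_s: 26.8
eef_pos: [481.7, 109.8, 174.1]
ee_rot: [-0.0, 1.0, -0.018, -0.001]
force: [0.3, -0.8, 1.1]
grip_width: 0.822
```

```bash
python3 -c "
from h import *
st();go([540.8,311,172],-2)"
```

```text
{'time_s': np.float64(26.8), 'joints': array([-0.014,  0.313,  1.686,  0.   ,  1.144,  1.593]), 'eef_pos': array([481.715, 109.809, 174.121]), 'ee_rot': array([-0.   ,  1.   , -0.018, -0.001]), 'force': array([ 0.297, -0.805,  1.072]), 'grip_width': np.float64(0.822)}
[540.8, 311, 172] offset [0.0519, -0.2032, 0.0021] ang [-0.0, 0.1, -0.0]
```

Call:
move_arm([
  {"offset":[0.015,-0.06,0],"angular":[0,0,0],"jaw":0.085},
  {"offset":[0.03,-0.12,0],"angular":[0,0,0],"jaw":0.085},
  {"offset":[0.046,-0.18,0],"angular":[0,0,0],"jaw":0.085},
  {"offset":[0.052,-0.203,0],"angular":[0,0,0],"jaw":0.085},
  {"offset":[0.052,-0.203,0],"angular":[0,0,0],"jaw":0.085},
])

```text
time_s: 27.42
eef_pos: [541.0, 312.1, 172.1]
ee_rot: [0.0, 1.0, -0.017, -0.0]
force: [-0.5, -0.6, 0.1]
grip_width: 0.994
```

Call:
move_arm([
  {"offset":[0,0,0.06],"angular":[0,0,0],"jaw":0.085},
  {"offset":[0,0,0.1],"angular":[0,0,0],"jaw":0.085},
  {"offset":[0,0,0.125],"angular":[0,0,0],"jaw":0.085},
  {"offset":[0,0,0.125],"angular":[0,0,0],"jaw":0.085},
])

```text
time_s: 27.92
eef_pos: [540.3, 309.5, 46.4]
ee_rot: [0.001, 1.0, -0.018, -0.002]
force: [0.5, 1.3, -0.7]
grip_width: 0.987
```

Call:
move_arm([
  {"offset":[0,0,0],"angular":[0,0,0],"jaw":0.045},
  {"offset":[0,0,0],"angular":[0,0,0],"jaw":0.045},
  {"offset":[0,0,0],"angular":[0,0,0],"jaw":0.045},
  {"offset":[0,0,0],"angular":[0,0,0],"jaw":0.045},
])

```text
time_s: 28.42
eef_pos: [542.0, 311.0, 49.5]
ee_rot: [-0.0, 1.0, -0.018, 0.001]
force: [-1.7, 0.1, 7.9]
grip_width: 0.603
```

```bash
python3 -c "
from h import *
st();go([480,-8.7,50],-2)"
```

```text
{'time_s': np.float64(28.425), 'joints': array([ 0.334,  0.725,  1.38 , -0.   ,  1.034,  1.94 ]), 'eef_pos': array([541.984, 311.049,  49.485]), 'ee_rot': array([-0.   ,  1.   , -0.018,  0.001]), 'force': array([-1.735,  0.113,  7.933]), 'grip_width': np.float64(0.603)}
[480, -8.7, 50] offset [-0.0507, 0.3217, -0.0009] ang [-0.0, -0.1, -0.0]
```

Call:
move_arm([
  {"offset":[0,0,-0.06],"angular":[0,0,0],"jaw":0.045},
  {"offset":[0,0,-0.12],"angular":[0,0,0],"jaw":0.045},
  {"offset":[-0.01,0.06,-0.13],"angular":[0,0,0],"jaw":0.045},
  {"offset":[-0.02,0.12,-0.13],"angular":[0,0,0],"jaw":0.045},
  {"offset":[-0.03,0.18,-0.13],"angular":[0,0,0],"jaw":0.045},
])

```text
time_s: 29.05
eef_pos: [504.1, 130.4, 178.1]
ee_rot: [0.0, 1.0, -0.017, 0.0]
force: [1.9, -1.2, -2.0]
grip_width: 0.604
```

Call:
move_arm([
  {"offset":[-0.01,0.06,0],"angular":[0,0,0],"jaw":0.045},
  {"offset":[-0.02,0.12,0],"angular":[0,0,0],"jaw":0.045},
  {"offset":[-0.02,0.142,0],"angular":[0,0,0],"jaw":0.045},
  {"offset":[-0.02,0.142,0],"angular":[0,0,0],"jaw":0.045},
])

```text
time_s: 29.55
eef_pos: [479.7, -10.3, 178.0]
ee_rot: [0.0, 1.0, -0.019, 0.0]
force: [-0.2, 0.4, -2.3]
grip_width: 0.607
```

```bash
python3 -c "
from h import *
st();go([480.5,-8.7,50],-2)"
```

```text
{'time_s': np.float64(29.55), 'joints': array([-0.266,  0.278,  1.723,  0.   ,  1.141,  1.343]), 'eef_pos': array([479.709, -10.281, 178.01 ]), 'ee_rot': array([ 0.   ,  1.   , -0.019,  0.   ]), 'force': array([-0.168,  0.358, -2.324]), 'grip_width': np.float64(0.607)}
[480.5, -8.7, 50] offset [0.0007, -0.0016, 0.128] ang [0.0, -0.0, -0.2]
```

Call:
move_arm([
  {"offset":[0,-0.001,0.06],"angular":[0,0,0],"jaw":0.045},
  {"offset":[0,-0.001,0.11],"angular":[0,0,0],"jaw":0.045},
  {"offset":[0,-0.001,0.126],"angular":[0,0,0],"jaw":0.045},
  {"offset":[0,-0.001,0.128],"angular":[0,0,0],"jaw":0.045},
  {"offset":[0,-0.001,0.128],"angular":[0,0,0],"jaw":0.045},
])

```text
time_s: 30.18
eef_pos: [480.1, -7.4, 50.0]
ee_rot: [0.0, 1.0, -0.017, 0.0]
force: [-0.5, -0.8, -2.5]
grip_width: 0.603
```

```bash
python3 -c "
from h import *
st();go([480.5,-8.7,49.5],-2)"
```

```text
{'time_s': np.float64(30.175), 'joints': array([-0.26 ,  0.472,  1.842,  0.   ,  0.827,  1.345]), 'eef_pos': array([480.085,  -7.442,  49.989]), 'ee_rot': array([ 0.   ,  1.   , -0.017,  0.   ]), 'force': array([-0.461, -0.84 , -2.513]), 'grip_width': np.float64(0.603)}
[480.5, -8.7, 49.5] offset [0.0005, 0.0012, 0.0005] ang [0.0, -0.0, 0.0]
```

Call:
move_arm([
  {"offset":[0,0,0.001],"angular":[0,0,0],"jaw":0.045},
  {"offset":[0,0,0.001],"angular":[0,0,0],"jaw":0.045},
])

```text
time_s: 30.42
eef_pos: [480.0, -8.1, 49.1]
ee_rot: [0.0, 1.0, -0.018, 0.0]
force: [-0.5, -0.2, -2.3]
grip_width: 0.605
```

Call:
move_arm([
  {"offset":[0,0,0],"angular":[0,0,0],"jaw":0.075},
  {"offset":[0,0,0],"angular":[0,0,0],"jaw":0.075},
  {"offset":[0,0,0],"angular":[0,0,0],"jaw":0.075},
  {"offset":[0,0,-0.06],"angular":[0,0,0],"jaw":0.075},
  {"offset":[0,0,-0.12],"angular":[0,0,0],"jaw":0.075},
])

```text
time_s: 31.05
eef_pos: [479.5, -8.1, 170.2]
ee_rot: [-0.0, 1.0, -0.018, -0.001]
force: [1.0, 0.3, 0.6]
grip_width: 0.878
```

Call:
move_arm([
  {"offset":[-0.05,0.05,-0.03],"angular":[0,0,0],"jaw":0.075},
  {"offset":[-0.1,0.09,-0.06],"angular":[0,0,0],"jaw":0.075},
  {"offset":[-0.13,0.14,-0.06],"angular":[0,0,0],"jaw":0.075},
  {"offset":[-0.15,0.19,-0.06],"angular":[0,0,0],"jaw":0.075},
  {"offset":[-0.15,0.22,-0.06],"angular":[0,0,0],"jaw":0.075},
])

```text
time_s: 31.68
eef_pos: [320.7, -224.7, 229.4]
ee_rot: [0.001, 1.0, -0.019, 0.0]
force: [0.5, 0.0, 0.1]
grip_width: 0.877
```

```bash
python3 -c "
from h import *
st()
c=cap('top','t9.png');a=cv2.imread('pics/top0.png')[180:300,220:400]
b=c['img'][180:300,220:400,::-1]
cv2.imwrite('pics/t9c.png',cv2.resize(np.vstack([a,b]),None,fx=2.5,fy=2.5,interpolation=cv2.INTER_CUBIC))"
```

```text
{'time_s': np.float64(31.675), 'joints': array([-0.912,  0.024,  1.879, -0.   ,  1.237,  0.697]), 'eef_pos': array([ 320.724, -224.66 ,  229.372]), 'ee_rot': array([ 0.001,  1.   , -0.019,  0.   ]), 'force': array([0.48 , 0.041, 0.059]), 'grip_width': np.float64(0.877)}
```

View pics/t9c.png

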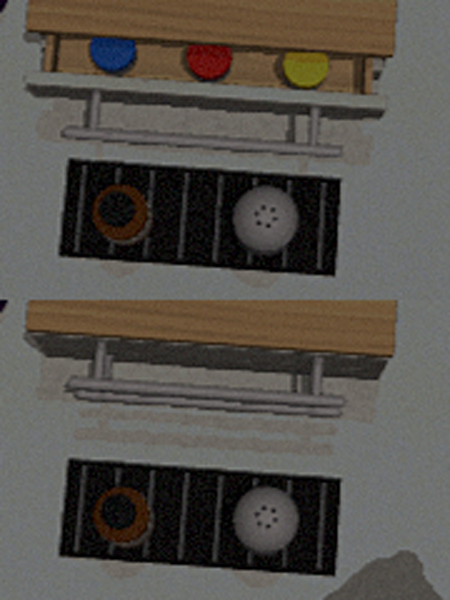

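View pics/t9.png

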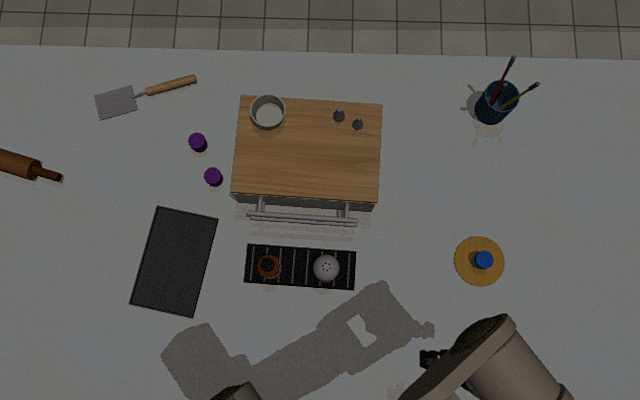

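In the before/after crops, the shaker is at about (266,219) then (266,219+300), and the bottle at (121,213) then (122,515). Both agree within about a pixel (~2 mm). The drawer is flush and blue is on the card. Handing in.

```bash
python3 -c "
from rig import ctrl
print(ctrl.finish_job())"
```

```text
the job is handed in; nothing more can be done
None
```

I finished all the steps in order and handed the job in at about 32 s. The hand-in reports no verdict, so what follows is from my own checks.

**What I did:** I stood the shaker and bottle in the tray and pulled the drawer open by its bar. I moved the blue pot to the cake card, pushed the drawer shut to its stop, and put the shaker and bottle back on the mat.

**Last checks:**
- **Blue pot:** the wrist camera put it about 2 mm from the card's centre, standing upright.
- **Drawer:** the push met its stop at about 40 N wrist force, and pictures show the front flush with the unit's top. While releasing the bar I still read about 23 N, probably a finger against the front panel; it dropped to zero once the gripper rose.
- **Shaker and bottle:** both upright, each within about 1 pixel (roughly 2 mm) of its start position in the top view.
- **Arm:** clear of everything, with about zero force.
- **Yellow and red pots:** last seen upright in the open drawer. The shut drawer hides them, so I could not check them after the slow push.

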